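Seat a vial cap, then draw the carousel's index plunger and hold it out

TASK

The blue cap of one vial on the sample changer is standing proud and would catch the reading head when the carousel turns: press it down fully home on its vial. Then pull the red index-plunger knob straight up as far as it goes, so that its pin is clear of the hole in the carousel, and finish while holding it up there with the gripper, so that a colleague can turn the carousel. Do not turn the carousel yourself, and leave the other vials and the things beside the changer where they are.

Things in the scene. Friction and masses are not known exactly. Their poses are not given: they have to be found in the camera images.
- changer: Sample changer, fixed: white housing 270 x 270 mm, 36 mm high, with a round aluminium carousel on it. Origin on the carousel's axis at bench height; x towards the reading head, y towards the plunger, z up. Housing spans -118 to 152 mm in x and y. Reading head (white, at the rear): x 43 to 148, y -30 to 30 mm, top 153 mm, lens 114 mm above the bench (seated caps pass under it)
- bracket_top (a point): top face of the aluminium plunger bracket, on the plunger's axis, 86 mm above the bench. The bracket (x -18 to 18, y 74 to 139 mm in the changer's frame) reaches in from outside over the disc's rim; on it the steel plunger barrel, 17 mm across, rises to 103 mm above the bench, right below the knob
- carousel (a joint): carousel angle (rad), 0 at the start, anticlockwise positive. Disc 206 mm across, top 52 mm above the bench; black hub knob 40 mm across in the middle, up to 94 mm; six black vial pockets (37 mm across, 20 mm high) 64 mm from the axis, every 60 degrees, one on the changer's +x axis. The index pin locks it to about 1 degree; with the pin out it turns freely
- disc_centre (a point): centre of the carousel disc's top face, on its axis, 52 mm above the bench
- plunger (a joint): how far the index plunger is pulled up (m): 0 pin seated, 0.012 fully up at its stop. The pin's nose reaches 8 mm deep into the hole, so it is clear from 0.008 on. Slides straight up; a spring pushes it down with about 5 N seated and 10 N fully up, and it drops back when let go
- pull_knob: red mushroom-shaped pull knob on top of the plunger, 34 mm high, 21 mm across at the bottom, widest (29 mm) 24 mm up. Origin at the centre of its underside, 104 mm above the bench and 90 mm from the carousel's axis along the changer's y when seated; round, so any grasp yaw will do; moves with the plunger
- knob_top (a point): centre of the pull knob's top, 138 mm above the bench when seated
- vial_blue: amber glass vial with the blue cap, 26 mm across, standing loose and upright in one of the carousel's three vial pockets on the side away from the plunger (which one changes). Origin at the centre of its foot, 55 mm above the bench; z up
- blue_cap (a joint): how far the blue cap stands up from fully home on the vial (m): 0 is home, starts at 0.004 to 0.006. Press-on cap 29 mm across and 15 mm high that slides straight down; tight: it needs about 6 N to move it and stays where it is left
- blue_cap_top (a point): centre of the blue cap's flat top face; 56 mm above the vial's foot (111 mm above the bench) when home, 4 to 6 mm higher at the start
- vial_white_1: the same vial with a white cap already home (leave it alone), 56 mm high; origin at the centre of its foot
- vial_white_2: second vial with a white cap already home (leave it alone), 56 mm high; origin at the centre of its foot
- cup_red: sample cup with a red lid, 56 mm across, 58 mm high, standing loose on the bench beside the changer, on the side away from the plunger (leave it alone); origin at the centre of its foot
- petri_dish: closed culture dish, 94 mm across, 16 mm high, lying loose beside the changer, on the side away from the plunger (leave it alone); origin at the centre of its underside

How it is judged:
By the outcome, as a careful person would: the job done as asked, in the order asked, and still so for the second after the job is handed in, while the arm keeps its last pose, push and grip.
It also fails if it takes over 38 s, if anything falls off the work surface, if the arm or the gripper's body presses on something with over 40 N, if the wrist force passes 120 N, or if a joint passes its speed limit or range.

ROBOT

A 6-joint arm with a two-finger parallel gripper is mounted at the origin on a cart in front of the work surface, level with it; the furniture and walls round the work are solid. World frame = base frame: x ahead of the robot, y to its left, z up, the work surface at z = 0. Lengths are in m, angles in rad, forces in N, time in s.
With the tool pointing down it reaches from about 0.375 to 0.9 m from the base axis. Payload 3.1 kg.
Tool frame: the origin (TCP) lies at the centre of the arm's flange, where the gripper is bolted on; the fingertips stand 182 mm ahead of it and the grasp point (between the pads) lies 164 mm ahead of it; z points along the fingers, y is the direction in which the jaws open and shut (so a half turn about z gives the same grasp; the last joint's range is limited). The gripper opens to 87 mm and grips with 3 to 60 N. Pads are 19 mm wide; open, the fingers measure 117 mm over their backs; the gripper's body (75 mm by 190 mm) begins 51 mm behind the grasp point.
Start: joints at [-1.52, 0.527, 1.433, -0, 1.181, -0.178], TCP at [0.142, -0.609, 0.405] pointing down, gripper open.
Joint ranges: [-3.08, 3.08], [-0.75, 2.2], [0.22, 2.44], [-1.43, 4.57], [0, 2.65], [-2.85, 2.85]. Speed limits (rad/s): [2.79, 2.79, 3.14, 3.14, 3.14, 3.14].

INTERFACE

Orientations are given as [roll, pitch, yaw] about the fixed x, y, z axes, in that order (R = Rz(yaw) Ry(pitch) Rx(roll)).
In Python, from rig import bot, capture, camera_model, job gives the robot as it stands.
- The arm moves only by the tool arm_command, never from a script. Its argument "deltas" is a list that holds one entry, the list of rows, each a list of 7 numbers: the shift along the world's x, y, z as a fraction of full scale, then the turn, a rotation vector about the world's x, y, z as a fraction of full scale, then the opening, from 0 (shut) to 1 (fully open). In form: [[[x, y, z, wx, wy, wz, hand], ...]]. A call has 1 to 12 rows; each row is the pose to reach, as a shift and turn from the pose commanded when the call began; what a row does not reach only later rows make up. Full scale, the value 1, is 20 cm for a shift and 60 degrees for a turn. A row lasts 1/8 s, in which the tool goes at most 62.5 mm and 10.7 degrees, less where a joint would pass 70% of its speed; a pose out of reach is approached as far as the arm can. A call with a number of a shift or a turn outside -1 to 1 is refused whole. A call with a gripper value outside its range is refused whole. The fingers move at their own pace and stop on an object; "grip_force" is the grip in N (left out, the last holds). Time passes only in rows, so rows that repeat a pose let the fingers close. It gives the time, the measured TCP pose, the force and the opening at its end, in the units of the state.
- bot.get_obs(): the state, without advancing time (a new reading comes with each control period).
- capture(name): name is "scene" or "top" or "wrist"; returns the picture (480x640x3 uint8, blue, green, red); there is no depth.
- camera_model(name): a dict with "vfov" (degrees; the focal length in pixels is half the picture's height over the tangent of half this angle, whatever the lens; pixels are square), "cx", "cy" (the principal point, pixels), "world_from_camera" (4x4, takes a point from camera to world coordinates). Camera axes: x right, y down, z forward; pixel columns grow to the right and rows downward; lengths in m; the calibration is good to about 2 mm. A picture is of the moment at which its call begins: read the wrist's pose just before it. camera_model takes no time and is no camera call; for the wrist camera it gives the pose at the moment of the call.
- job.hand_in(): hands the job in, once; it reports no verdict.
The state is a dict: "time": time; "joint_pos": joint angles; "qd": joint speeds; "effort": joint torques, N m; "position": TCP position; "eef_rot": TCP orientation; "ft_force": force on the tool from outside, world axes, zero at the start; "ft_torque": the same for the moment, N m; "gripper_width": opening from 0.0 (shut) to 1.0 (fully open).
Only numpy, scipy, OpenCV 4.12 (cv2) and the standard library are available. Lean on these libraries where they do the work, as an engineer would, in place of code of your own. Each camera call takes 0.05 s, during which the arm holds its last target. There are 200 camera calls.

## Working session

There is one attempt and no reset: what is moved stays moved. The work goes in short steps, Python scripts to look and compute and a tool call to move; the robot and the scene stay as the last step left them, time stands still between calls to the robot, and variables do not carry over. Pictures are saved under pics/ and viewed, about 8 in all and at most 12, crops included, and the job is handed in when it is done.

Besides the shell and the picture viewer there is one more tool, called after "Call:" as name(argument=value, ...) on one line, values as JSON. arm_command: Moves the arm, as the interface text tells. Its arguments: {"type":"object","properties":{"deltas":{"type":"array"},"grip_force":{"type":"number"}},"required":["deltas"]}

```bash
mkdir -p pics
python3 - <<'E'
from rig import bot,capture,camera_model
import cv2,numpy as np
for n in("scene","top"):
    im=capture(n);cv2.imwrite(f"pics/{n}0.png",im);m=camera_model(n);print(n,m["vfov"],m["cx"],m["cy"],np.round(m["world_from_camera"],4).tolist())
o=bot.get_obs();print(o["time"],o["position"],o["eef_rot"],o["ft_force"],o["gripper_width"])
E
```

```text
scene 51.94062803552581 318.14470163611844 234.34828697001794 [[-0.8907, -0.3609, 0.2763, 0.2935], [-0.4544, 0.6936, -0.559, 0.4176], [0.0101, -0.6235, -0.7818, 0.7727], [0.0, 0.0, 0.0, 1.0]]
top 49.26889998577189 318.28249466797365 245.26333596289774 [[0.018, -0.9836, 0.1796, 0.3724], [-0.9997, -0.015, 0.018, -0.0895], [-0.015, -0.1799, -0.9836, 0.9507], [0.0, 0.0, 0.0, 1.0]]
0.1 [ 0.14236371 -0.60824876  0.40385615] [-3.13964860e+00 -3.11704810e-04  2.29827304e-01] [-0.58284031  0.52805255  0.36176804] 0.9970623045127046
```

View pics/top0.png

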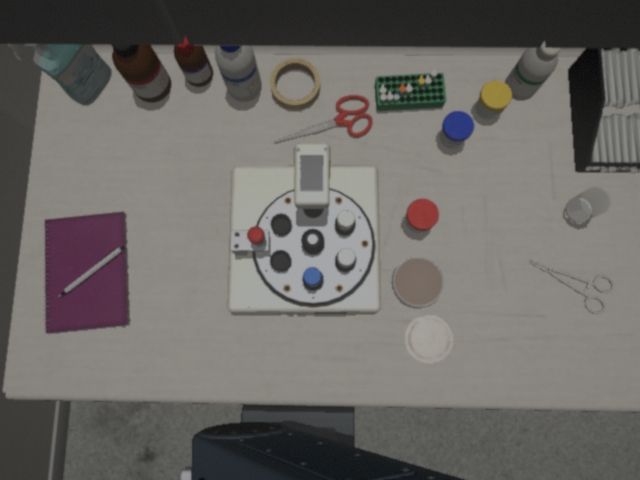

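View pics/scene0.png

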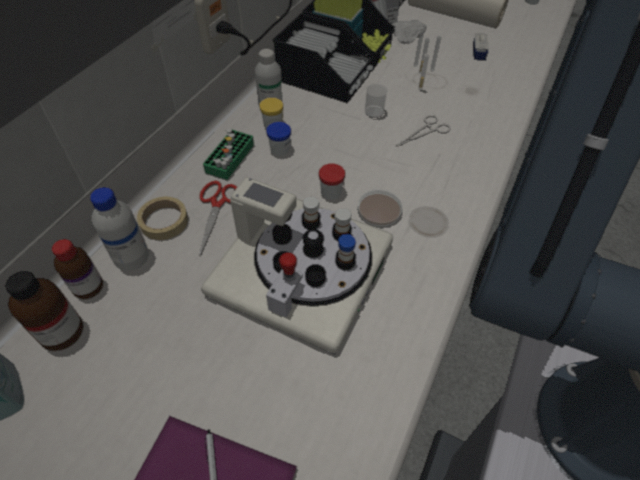

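```bash
cat > h.py <<'E'
import numpy as np,cv2
def cast(m,u,v,z):
    f=240/np.tan(np.radians(m["vfov"])/2);T=np.array(m["world_from_camera"])
    d=T[:3,:3]@[(u-m["cx"])/f,(v-m["cy"])/f,1];o=T[:3,3]
    return (o+d*(z-o[2])/d[2])[:2]
def proj(m,p):
    f=240/np.tan(np.radians(m["vfov"])/2);T=np.linalg.inv(np.array(m["world_from_camera"]))
    c=T[:3,:3]@p+T[:3,3];return f*c[0]/c[2]+m["cx"],f*c[1]/c[2]+m["cy"]
def blobs(im,col):
    h=cv2.cvtColor(im,cv2.COLOR_BGR2HSV);H,S,V=cv2.split(h)
    k=(S>110)&(V>50)&(((H>100)&(H<130)) if col=="blue" else ((H<8)|(H>172)))
    n,l,s,c=cv2.connectedComponentsWithStats(k.astype("uint8"))
    return [(c[i].round(1).tolist(),s[i].tolist()) for i in range(1,n) if s[i,4]>40]
E
python3 - <<'E'
from h import *
from rig import camera_model
for n in("top","scene"):
    im=cv2.imread(f"pics/{n}0.png");m=camera_model(n)
    for c,z in(("blue",.113),("red",.130)):
        for b in blobs(im,c):print(n,c,b,cast(m,*b[0],z).round(4))
m=camera_model("top");print("hub",cast(m,313,240,.094),"corners",[cast(m,*p,.036).round(3).tolist() for p in((233,167),(379,167),(380,312),(229,311))])
E
```

```text
top blue ([229.7, 47.9], [222, 46, 17, 6, 78]) [0.8746 0.0874]
top blue ([457.8, 125.5], [443, 112, 31, 29, 682]) [ 0.7348 -0.3064]
top blue ([311.9, 276.0], [304, 268, 17, 17, 224]) [ 0.4749 -0.0648]
top red ([184.4, 46.0], [175, 36, 20, 17, 158]) [0.8672 0.1622]
top red ([146.8, 78.0], [129, 62, 31, 23, 89]) [0.8072 0.2226]
top red ([352.2, 115.1], [335, 95, 37, 42, 571]) [ 0.7438 -0.1271]
top red ([422.2, 214.0], [407, 199, 31, 31, 756]) [ 0.5758 -0.2406]
top red ([255.6, 234.7], [248, 227, 16, 16, 194]) [0.5379 0.0263]
scene blue ([278.1, 131.0], [267, 122, 24, 19, 365]) [ 0.723  -0.2579]
scene blue ([102.5, 198.5], [90, 187, 26, 24, 446]) [0.91  0.052]
scene blue ([118.8, 240.4], [103, 232, 31, 13, 102]) [0.8191 0.1128]
scene blue ([346.2, 242.1], [338, 234, 17, 18, 236]) [ 0.4769 -0.061 ]
scene red ([331.5, 174.0], [319, 164, 26, 21, 438]) [ 0.5636 -0.1805]
scene red ([216.2, 193.9], [200, 181, 36, 26, 340]) [ 0.7235 -0.0402]
scene red ([63.0, 249.6], [52, 239, 24, 22, 378]) [0.8724 0.1767]
scene red ([287.5, 262.3], [279, 252, 17, 23, 280]) [0.5381 0.0314]
scene red ([44.2, 325.7], [26, 317, 35, 14, 119]) [0.795  0.2911]
hub [ 0.53758899 -0.06487285] corners [[0.683, 0.086], [0.686, -0.181], [0.423, -0.182], [0.421, 0.081]]
```

Call:
arm_command(deltas=[[[0.15, 0.25, 0, 0, 0, 0, 0], [0.3, 0.5, 0, 0, 0, 0, 0], [0.45, 0.75, 0, 0, 0, 0, 0], [0.6, 1, 0, 0, 0, 0, 0]]], grip_force=40)

```text
time: 0.6
position: [0.263, -0.4068, 0.4045]
eef_rot: [-3.141, -0.0, 0.229]
ft_force: [0.3, 0.5, 0.6]
gripper_width: 0.632
```

Call:
arm_command(deltas=[[[0.15, 0.25, 0, 0, 0, 0, 0], [0.3, 0.5, 0, 0, 0, 0, 0], [0.45, 0.75, 0, 0, 0, 0, 0], [0.6, 1, 0, 0, 0, 0, 0]]])

```text
time: 1.1
position: [0.383, -0.2068, 0.4047]
eef_rot: [3.142, -0.0, 0.229]
ft_force: [1.3, -0.4, -0.4]
gripper_width: 0.172
```

Call:
arm_command(deltas=[[[0.15, 0.23, 0, 0, 0, 0, 0], [0.3, 0.46, 0, 0, 0, 0, 0], [0.46, 0.73, -0.1, 0, 0, 0, 0], [0.46, 0.73, -0.2, 0, 0, 0, 0], [0.46, 0.73, -0.2, 0, 0, 0, 0], [0.46, 0.73, -0.2, 0, 0, 0, 0]]])

```text
time: 1.85
position: [0.4744, -0.0631, 0.3651]
eef_rot: [3.141, -0.0, 0.229]
ft_force: [1.0, -0.7, 0.6]
gripper_width: 0.006
```

```bash
cat > look.py <<'E'
import sys
from h import *
from rig import bot,capture,camera_model
o=bot.get_obs();m=camera_model("wrist");im=capture("wrist");cv2.imwrite(f"pics/{sys.argv[1]}.png",im)
print(o["time"],o["position"].round(4),o["eef_rot"].round(4),o["ft_force"].round(2),o["gripper_width"],"cam",np.round(m["world_from_camera"],3).tolist())
for c,z in(("blue",.116),("red",.130)):
    for b in blobs(im,c):print(c,b,cast(m,*b[0],z).round(4))
E
python3 look.py w1
```

```text
1.85 [ 0.4744 -0.0631  0.3651] [ 3.1414e+00 -1.0000e-04  2.2900e-01] [ 0.97 -0.67  0.58] 0.005531617313313619 cam [[0.227, -0.933, -0.28, 0.551], [-0.974, -0.218, -0.066, -0.046], [0.001, 0.287, -0.958, 0.344], [0.0, 0.0, 0.0, 1.0]]
blue ([322.3, 247.1], [300, 225, 46, 45, 1575]) [ 0.4765 -0.0636]
red ([183.1, 111.8], [155, 85, 59, 55, 2492]) [0.5379 0.0265]
red ([607.8, 126.4], [570, 86, 70, 80, 4643]) [ 0.5822 -0.1959]
```

View pics/w1.png

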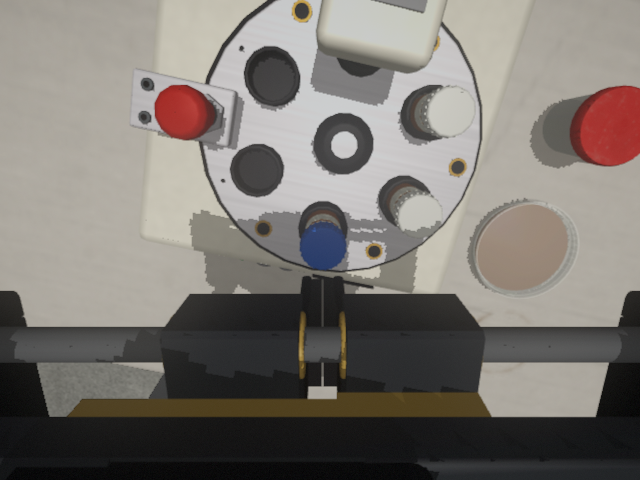

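Call:
arm_command(deltas=[[[0.01, 0, -0.15, 0, 0, 0, 0], [0.01, 0, -0.28, 0, 0, 0, 0], [0.01, 0, -0.31, 0, 0, 0, 0], [0.01, 0, -0.32, 0, 0, 0, 0], [0.01, 0, -0.33, 0, 0, 0, 0], [0.01, 0, -0.335, 0, 0, 0, 0], [0.01, 0, -0.34, 0, 0, 0, 0]]])

```text
time: 2.78
position: [0.4767, -0.0626, 0.2977]
eef_rot: [3.14, -0.001, 0.23]
ft_force: [-0.6, 0.2, 6.0]
gripper_width: 0.008
```

Call:
arm_command(deltas=[[[0, 0, -0.005, 0, 0, 0, 0], [0, 0, -0.01, 0, 0, 0, 0], [0, 0, -0.01, 0, 0, 0, 0]]])

```text
time: 3.15
position: [0.4767, -0.0626, 0.2956]
eef_rot: [3.14, -0.001, 0.23]
ft_force: [-0.2, 0.6, 4.5]
gripper_width: 0.004
```

Call:
arm_command(deltas=[[[0, 0, -0.005, 0, 0, 0, 0], [0, 0, -0.01, 0, 0, 0, 0], [0, 0, -0.01, 0, 0, 0, 0]]])

```text
time: 3.52
position: [0.4767, -0.0626, 0.2936]
eef_rot: [3.141, -0.001, 0.23]
ft_force: [-0.6, 0.0, 5.4]
gripper_width: 0.001
```

Call:
arm_command(deltas=[[[0, 0, -0.003, 0, 0, 0, 0], [0, 0, -0.005, 0, 0, 0, 0], [0, 0, -0.005, 0, 0, 0, 0]]])

```text
time: 3.9
position: [0.4768, -0.0626, 0.2935]
eef_rot: [3.14, -0.002, 0.23]
ft_force: [-1.6, 0.7, 12.3]
gripper_width: 0.004
```

Call:
arm_command(deltas=[[[0, 0, -0.004, 0, 0, 0, 0], [0, 0, -0.006, 0, 0, 0, 0], [0, 0, -0.006, 0, 0, 0, 0]]])

```text
time: 4.28
position: [0.4769, -0.0627, 0.2933]
eef_rot: [3.139, -0.003, 0.23]
ft_force: [-3.1, 0.6, 21.8]
gripper_width: 0.002
```

Call:
arm_command(deltas=[[[0, 0, 0.15, 0, 0, 0, 0], [0, 0, 0.4, 0, 0, 0, 0], [0.1, 0.15, 0.42, 0, 0, 0, 0.6], [0.2, 0.3, 0.42, 0, 0, 0, 0.6], [0.31, 0.45, 0.42, 0, 0, 0, 0.6], [0.31, 0.45, 0.42, 0, 0, 0, 0.6], [0.31, 0.45, 0.42, 0, 0, 0, 0.6]]])

```text
time: 5.15
position: [0.5379, 0.0275, 0.3743]
eef_rot: [-3.142, 0.001, 0.23]
ft_force: [-0.3, -0.1, 0.1]
gripper_width: 0.488
```

```bash
python3 look.py w2
python3 - <<'E'
from rig import capture
from h import *
cv2.imwrite("pics/s2.png",cv2.resize(capture("scene")[180:320,220:400],None,fx=4,fy=4))
E
```

```text
5.15 [0.5379 0.0275 0.3743] [-3.1416e+00  1.2000e-03  2.3040e-01] [-0.32 -0.1   0.11] 0.4875018530396087 cam [[0.229, -0.932, -0.281, 0.614], [-0.973, -0.219, -0.066, 0.045], [0.0, 0.289, -0.957, 0.354], [0.0, 0.0, 0.0, 1.0]]
red ([637.0, 235.6], [634, 219, 6, 34, 147]) [ 0.592  -0.1567]
red ([321.5, 251.5], [299, 227, 46, 49, 1701]) [0.5384 0.0271]
```

View pics/w2.png

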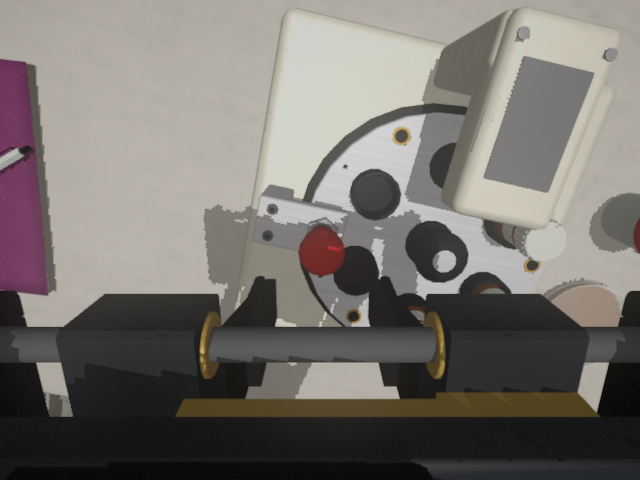

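View pics/s2.png

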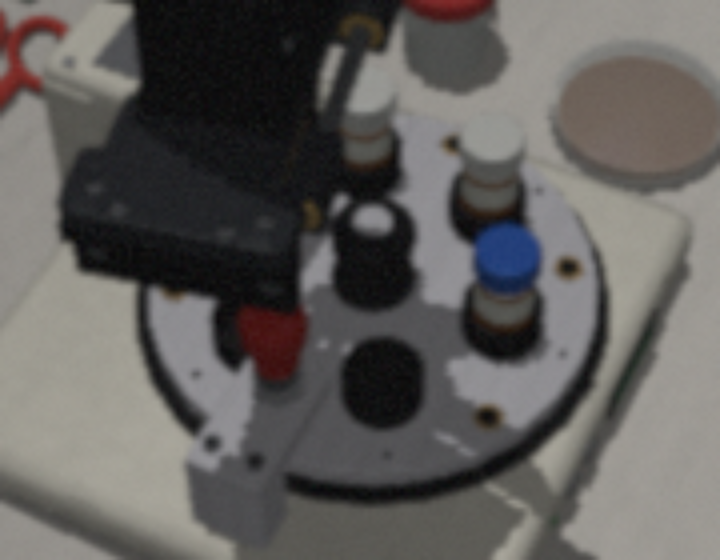

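Call:
arm_command(deltas=[[[0, 0, -0.2, 0, 0, 0, 0.55], [0, 0, -0.35, 0, 0, 0, 0.55], [0, 0, -0.43, 0, 0, 0, 0.55], [0, 0, -0.475, 0, 0, 0, 0.55], [0, 0, -0.475, 0, 0, 0, 0.55]]])

```text
time: 5.88
position: [0.5385, 0.0272, 0.2795]
eef_rot: [-3.142, 0.0, 0.229]
ft_force: [0.3, -0.0, 0.5]
gripper_width: 0.548
```

Call:
arm_command(deltas=[[[0, 0, 0, 0, 0, 0, 0], [0, 0, 0, 0, 0, 0, 0], [0, 0, 0, 0, 0, 0, 0], [0, 0, 0, 0, 0, 0, 0], [0, 0, 0, 0, 0, 0, 0], [0, 0, 0, 0, 0, 0, 0]]], grip_force=40)

```text
time: 6.62
position: [0.5385, 0.0279, 0.2801]
eef_rot: [-3.141, -0.001, 0.23]
ft_force: [-1.4, 3.9, 6.1]
gripper_width: 0.299
```

Call:
arm_command(deltas=[[[0, 0.003, 0.01, 0, 0, 0, 0], [0, 0.005, 0.02, 0, 0, 0, 0], [0, 0.005, 0.03, 0, 0, 0, 0], [0, 0.005, 0.04, 0, 0, 0, 0], [0, 0.005, 0.04, 0, 0, 0, 0]]])

```text
time: 7.25
position: [0.5385, 0.0282, 0.2875]
eef_rot: [3.141, -0.0, 0.23]
ft_force: [2.7, -0.9, -8.1]
gripper_width: 0.293
```

Call:
arm_command(deltas=[[[0, 0, 0.01, 0, 0, 0, 0], [0, 0, 0.015, 0, 0, 0, 0], [0, 0, 0.02, 0, 0, 0, 0], [0, 0, 0.02, 0, 0, 0, 0]]])

```text
time: 7.75
position: [0.5385, 0.0282, 0.2916]
eef_rot: [3.141, -0.0, 0.23]
ft_force: [3.7, -3.3, -9.8]
gripper_width: 0.297
```

Call:
arm_command(deltas=[[[0, 0, 0.003, 0, 0, 0, 0], [0, 0, 0.005, 0, 0, 0, 0], [0, 0, 0.005, 0, 0, 0, 0]]])

```text
time: 8.12
position: [0.5385, 0.0282, 0.2923]
eef_rot: [3.141, -0.0, 0.23]
ft_force: [3.4, -3.5, -12.1]
gripper_width: 0.301
```

Call:
arm_command(deltas=[[[0, 0, 0.003, 0, 0, 0, 0], [0, 0, 0.003, 0, 0, 0, 0], [0, 0, 0.003, 0, 0, 0, 0]]])

```text
time: 8.5
position: [0.5385, 0.0282, 0.2923]
eef_rot: [3.141, 0.0, 0.23]
ft_force: [5.0, -3.6, -15.7]
gripper_width: 0.293
```

```bash
python3 look.py w3
python3 - <<'E'
from rig import capture
from h import *
a=capture("scene")[180:320,220:400];b=cv2.imread("pics/scene0.png")[180:320,220:400]
cv2.imwrite("pics/s3.png",cv2.resize(np.hstack([b,a]),None,fx=2.2,fy=2.2,interpolation=cv2.INTER_CUBIC))
E
```

```text
8.5 [0.5385 0.0282 0.2923] [3.1412e+00 2.0000e-04 2.2990e-01] [  5.02  -3.6  -15.69] 0.2925404052874269 cam [[0.228, -0.933, -0.28, 0.615], [-0.974, -0.218, -0.066, 0.045], [0.001, 0.288, -0.958, 0.272], [0.0, 0.0, 0.0, 1.0]]
red ([322.3, 309.6], [287, 285, 71, 42, 2111]) [0.5427 0.0283]
red ([322.1, 366.5], [297, 363, 51, 10, 353]) [0.5164 0.0222]
```

View pics/s3.png

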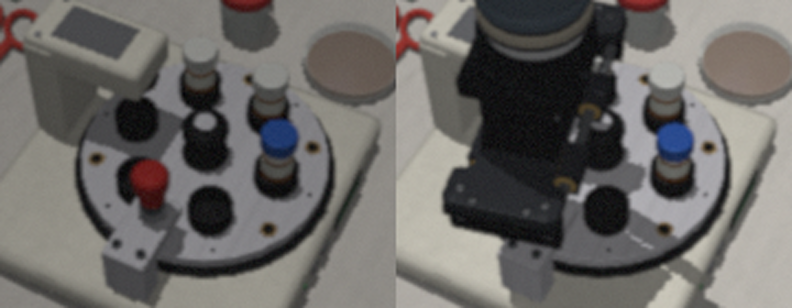

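View pics/w3.png

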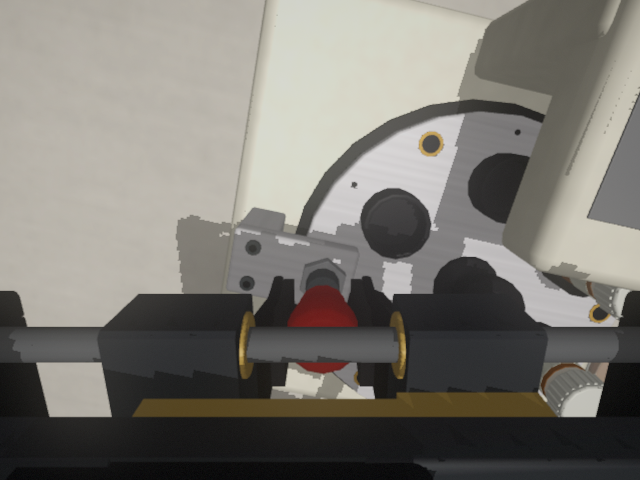

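The blue cap sits lower than at the start, level with the white caps. The carousel hasn't turned. The knob is between the pads, clear of the barrel, and the plunger is against its stop.

```bash
python3 -c "
from rig import job,bot
print(job.hand_in());o=bot.get_obs();print(o['time'],o['position'],o['ft_force'])"
```

```text
the job is handed in; nothing more can be done
None
the job is handed in; nothing more can be done
```

The blue cap is pressed home, and the gripper is holding the red index-plunger knob fully up at its stop. I handed the job in at about 8.6 s.

- **Cap:** It slid down at about 5–6 N, then stopped firm. The fingertips were about 111 mm above the bench, which is the home height, and the force rose to 22 N with only 0.2 mm more travel. In the scene picture it stands as low as the white caps.
- **Plunger:** I gripped the knob at 40 N and lifted it about 12 mm. The pull rose from 8 N to 10 N as the spring should, then to 16 N with no further movement, so it is at the stop and the pin is clear of its hole.
- **Surroundings:** In the last pictures the carousel had not visibly turned, and what could be seen of the vials, cup and dish looked unmoved. The arm hid one white vial in the final scene view, and I did not measure their positions again.

One reading did not fit: closing on the knob briefly showed about 4 N sideways and 6 N upward, probably from gripping slightly off-centre on the taper. I shifted the arm 1 mm as I lifted; a sideways force of about 5 N along x and 4 N along y was still there in the last reading before hand-in. I could not read the robot's state after hand-in.

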